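Press the filter home in the bonding jig

ROBOT

A 6-joint arm with a two-finger parallel gripper is mounted at the origin on a cart in front of the work surface, level with it; the furniture and walls round the work are solid. World frame = base frame: x ahead of the robot, y to its left, z up, the work surface at z = 0. Lengths are in mm, angles in rad, forces in N, time in s.
With the tool pointing down it reaches from about 275 to 825 mm from the base axis. Payload 4.9 kg.
Tool frame: the origin (TCP) lies at the very end of the fingers, on their centre line; the grasp point (between the pads) lies 19 mm behind it; z points along the fingers, y is the direction in which the jaws open and shut (so a half turn about z gives the same grasp; the last joint's range is limited). The gripper opens to 85 mm and grips with 20 to 120 N. Pads are 22 mm wide; open, the fingers measure 114 mm over their backs; the gripper's body (76 mm by 85 mm) begins 54 mm behind the grasp point. The pads swing forward as they close: fully open they stand 13 mm farther back than shut.
Start: joints at [1.063, 0.326, -0.193, 1.052, 0, 1.437], TCP at [200.831, 512.04, 231.281] pointing down, gripper open.
Joint ranges: [-2.65, 2.65], [-0.97, 1.79], [-1.3, 1.35], [-1.93, 2.1], [-1.47, 1.37], [-3.14, 3.14]. Speed limits (rad/s): [2.57, 2.57, 3.14, 3.14, 3.14, 3.14].

INTERFACE

Orientations are given as [roll, pitch, yaw] about the fixed x, y, z axes, in that order (R = Rz(yaw) Ry(pitch) Rx(roll)).
In Python, from bench import bot, solve_ik, imaging gives the robot as it stands. Calls block until the motion is done:
- bot.move_ptp(position, orientation): joint-space move of the TCP to a pose.
- bot.movel(position, rot=None, max_speed=150, threshold=None): straight line of the TCP; rot=None keeps the orientation; max_speed is the mean speed in mm/s. With threshold (N) it stops when the force on the tool has changed by that much, and returns True; else False.
- bot.move_j(angles): joint-space move.
- bot.grip(opening, effort=None): opening from 0.0 (shut) to 1.0 (fully open); effort is the grip in N (None keeps the last); returns when the fingers have stopped.
- bot.dwell(seconds).
- solve_ik(position, orientation): joint angles nearest the present ones, or None.
- bot.get_state(): the state.
- imaging.capture(name): name is "side" or "top"; returns the picture (480x640x3 uint8, blue, green, red); there is no depth.
- imaging.camera_model(name): a dict with "K" (3x3 intrinsics, pixels), "position" and "rotation" of the camera in the world. Camera axes: x right, y up, looking along -z (the intrinsics and any distortion apply to the point x, -y, -z); pixel columns grow to the right and rows downward; lengths in mm; the calibration is good to about 2 mm. A picture is of the moment at which its call begins. camera_model takes no time and is no camera call.
A pose or a line that the arm cannot do raises bot.IKError and nothing moves.
- bot.sign_off(): hands the job in, once; it reports no verdict.
The state is a dict: "t": time; "qpos": joint angles; "joint_velocities": joint speeds; "effort": joint torques, N m; "tcp_pos": TCP position; "orientation": TCP orientation; "contact_force": force on the tool from outside, world axes, zero at the start; "wrist_torque": the same for the moment, N m; "opening": opening from 0.0 (shut) to 1.0 (fully open).
Only numpy, scipy, OpenCV 4.12 (cv2) and the standard library are available. Lean on these libraries where they do the work, as an engineer would, in place of code of your own. Each camera call takes 0.05 s, during which the arm holds its last target. There are 200 camera calls.

TASK

The bonding jig still has two metal offcuts lying on its seat: drop both into the bin. Then stand the filter cube upright on the seat, square and centred between the jaw and the fence with its round filter facing the jaw, let go of it, and press the jig's hand lever down by its handle until the lever is level, so that the sprung jaw holds the filter pressed while the adhesive takes. Finish while still holding the lever level - do not let it up again, never force it well below level (that cracks the filter) - and leave the other things on the table where they are.

Things in the scene. Friction and masses are not known exactly. Their poses are not given: they have to be found in the camera images.
- jig: Bonding jig, fixed to the table: aluminium base plate 120 x 210 mm, its top 16 mm above the table. Origin: centre of its underside, at table height. Its y axis runs from the hand lever (at -y) through the sliding jaw to the fixed fence (+y), its x axis across the plate. Steel seat between jaw and fence: 20 mm above the table, x = -56 to 56 mm.
- nest (a point): Centre of the open gap between jaw and fence, on the seat (20 mm above the table); axes as the jig's, at jig (0, 53 mm). The gap is 46 mm along y while the lever is released. The fence's face is at jig y = 76 mm; it is 50 mm wide along x and stands to 50 mm above the table.
- jaw: Sliding jaw with a flat rubber face, 28 x 28 mm, towards the fence; at jig y = 30 mm when open, its top 55 mm above the table. The pose's origin starts at the jig's origin and travels with the jaw. The lever drives it 28 mm per rad through a cushion spring (3 N preload, 0.8 N per mm): once on the cube it presses harder the lower the lever goes.
- lever (a joint): Jig's hand lever, rad: 0 = released (sprung up to 0.60 rad above level), 0.60 = level, 0.85 = bottom stop; grows as the handle is pressed down. Its pivot is parallel to the jig's x at jig y = -52 mm, 66 mm above the table. A return spring always lifts it; level takes about 5 N on the handle. The jaw grips the cube from about 0.43 on.
- handle: Black round cross-bar at the lever's outer end, 20 mm in diameter, 80 mm long along the jig's x. Origin: its centre, 125 mm from the pivot: released at jig y = -155 mm, 137 mm above the table; level at jig y = -177 mm, 66 mm above the table. A steel arm, 10 mm wide, runs from its middle to the pivot. It is a sleeve that turns on its pin.
- cube: Black microscope filter cube, 34 x 34 mm and 36 mm tall, 65 g, standing upright on the table to the right of the jig. Origin: centre of its underside. The round purple filter is in its -x face; the two faces across its y axis (34 mm apart) are the ones to grasp.
- filter (a point): Centre of the cube's filter face: 17 mm along the cube's -x from its axis, 18 mm above its underside.
- offcut_bar: Bare aluminium offcut, end of a bar with one slanting sawn face, lying on the jig's seat: 20 mm wide (x), 18 mm tall, 25 g; 30 mm long (y) at its foot and 20 mm at its top. Origin: on its underside, 13 mm from the square end (-y) and 17 mm from the foot of the sloping end (+y). Its x lies roughly along the jig's x; grasp it across x.
- offcut_hex: Bare aluminium offcut, stub of hexagon rod standing on the jig's seat: 20 mm across flats (flats face its +x and -x), 23 mm over the corners (y), 17 to 19 mm tall, 20 g. Origin: centre of its underside. Its x lies roughly along the jig's x; grasp it across x.
- bin: Open grey plastic scrap bin standing to the robot's right, not movable: 160 mm long (its x), 110 mm wide (its y), 60 mm tall, walls and floor 3 mm thick. Origin: centre of its underside.
- lens_tube: Bystander, to be left alone: black threaded lens tube standing on end, 31 mm across, 30 mm tall, open at the top.
- objective_case: Bystander, to be left alone: clear round open plastic case, 38 mm across, 52 mm tall.
- objective: Bystander, to be left alone: white microscope objective standing upright, 24 mm across, 48 mm tall.
- optical_post: Bystander, to be left alone: plain steel rod lying flat, 13 mm thick, 81 mm long.
- torch: Bystander, to be left alone: small black torch lying on its side, 28 mm thick, 99 mm long.
- marker: Bystander, to be left alone: marker pen lying flat, 13 mm thick, 130 mm long.
- dropper: Bystander, to be left alone: small brown dropper bottle, 25 mm across, 70 mm tall.
Things that resemble listed ones, but are neither listed nor needed, are in the scene too. What is shaped like the offcut_bar but pink is not meant. Leave any red look-alike of the cube alone.

How it is judged:
By the outcome, as a careful person would: the job done as asked, in the order asked, and still so for the second after the job is handed in, while the arm keeps its last pose, push and grip.
It also fails if it takes over 70 s, if anything falls off the work surface, if the arm or the gripper's body presses on something with over 40 N, if the wrist force passes 120 N, or if a joint passes its speed limit or range.

## Working session

There is one attempt and no reset: what is moved stays moved. The work goes in short steps, each a Python script; the robot and the scene stay as the last script left them, time stands still between calls to the robot, and variables do not carry over. Pictures are saved under pics/ and viewed, about 8 in all and at most 12, crops included, and the job is handed in when it is done.

```bash
mkdir -p pics; ls
python3 - <<'E'
from bench import bot, imaging
import cv2,numpy as np
np.set_printoptions(precision=4,suppress=True)
for n in("side","top"):
    cv2.imwrite(f"pics/{n}0.png",imaging.capture(n)); print(n,imaging.camera_model(n))
s=bot.get_state();print(s["t"],s["orientation"],s["tcp_pos"],s["opening"])
E
```

```text
pics
side {'K': array([[498.0446,   0.    , 327.3004],
       [  0.    , 498.0446, 239.6046],
       [  0.    ,   0.    ,   1.    ]]), 'position': array([197.8459, 359.6103, 653.4143]), 'rotation': array([ 0.9113,  0.0105, -2.6328])}
top {'K': array([[504.2087,   0.    , 328.487 ],
       [  0.    , 504.2087, 248.7652],
       [  0.    ,   0.    ,   1.    ]]), 'position': array([ 308.8405, -226.8304, 1068.8354]), 'rotation': array([ 0.2496, -0.0009, -1.6103])}
0.1 [-3.1401 -0.0002  2.7678] [200.5791 511.5688 230.5821] 0.9986233648736406
```

View pics/top0.png

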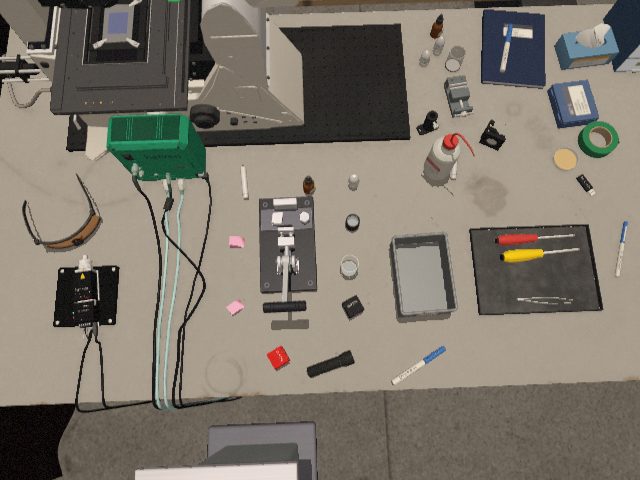

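View pics/side0.png

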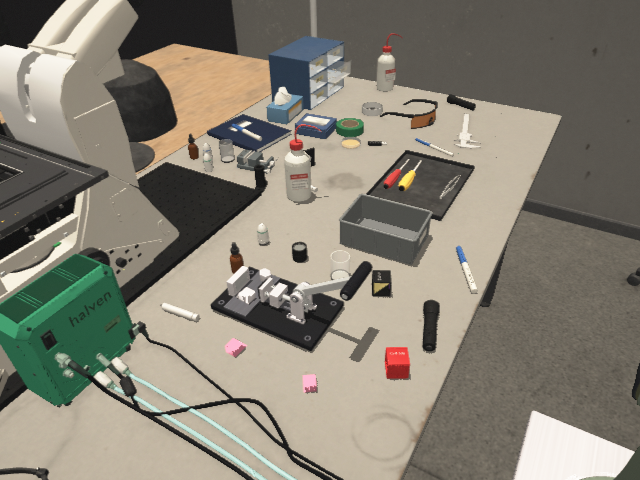

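The top view shows the jig at about (288,245) with its lever towards the robot, the cube at (352,307), the bin at (423,274), pink decoys at (236,242) and (235,308), and the red decoy at (278,357). The side view shows the jig at (280,305) and the cube at (382,283). Next I'll make zoomed crops.

```bash
cat > h.py <<'E'
from bench import bot, solve_ik, imaging
import cv2,numpy as np
from scipy.spatial.transform import Rotation as R
np.set_printoptions(precision=3,suppress=True)
def ray(n,uv):
    m=imaging.camera_model(n);K=m["K"]
    d=np.array([(uv[0]-K[0,2])/K[0,0],-(uv[1]-K[1,2])/K[1,1],-1.])
    return np.array(m["position"]),R.from_euler("xyz",m["rotation"]).apply(d)
def plane(n,uv,z):
    p,d=ray(n,uv); return p+d*(z-p[2])/d[2]
def proj(n,X):
    m=imaging.camera_model(n);c=R.from_euler("xyz",m["rotation"]).inv().apply(np.asarray(X,float)-m["position"])
    K=m["K"];return np.array([K[0,2]+K[0,0]*c[0]/-c[2],K[1,2]-K[1,1]*c[1]/-c[2]])
def tri(a,b):
    (p,d),(q,e)=ray("top",a),ray("side",b)
    d=d/np.linalg.norm(d);e=e/np.linalg.norm(e)
    s,t=np.linalg.lstsq(np.c_[d,-e],q-p,rcond=None)[0]
    return (p+s*d+q+t*e)/2,np.linalg.norm(p+s*d-q-t*e)
E
python3 - <<'E'
from h import *
a=cv2.imread("pics/top0.png")[180:340,245:375];b=cv2.imread("pics/side0.png")[235:365,200:410]
a=cv2.resize(a,None,fx=3.7,fy=3.7,interpolation=3);b=cv2.resize(b,None,fx=3.8,fy=3.8,interpolation=3)
cv2.imwrite("pics/topz.png",a);cv2.imwrite("pics/sidez.png",b);print(a.shape,b.shape)
E
```

```text
(592, 481, 3) (494, 798, 3)
```

View pics/topz.png

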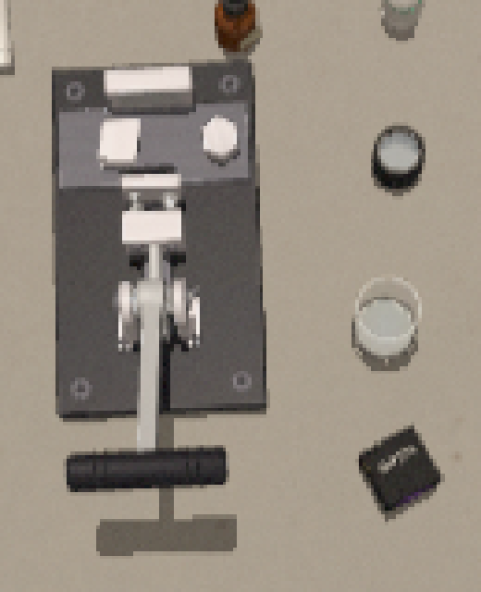

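View pics/sidez.png

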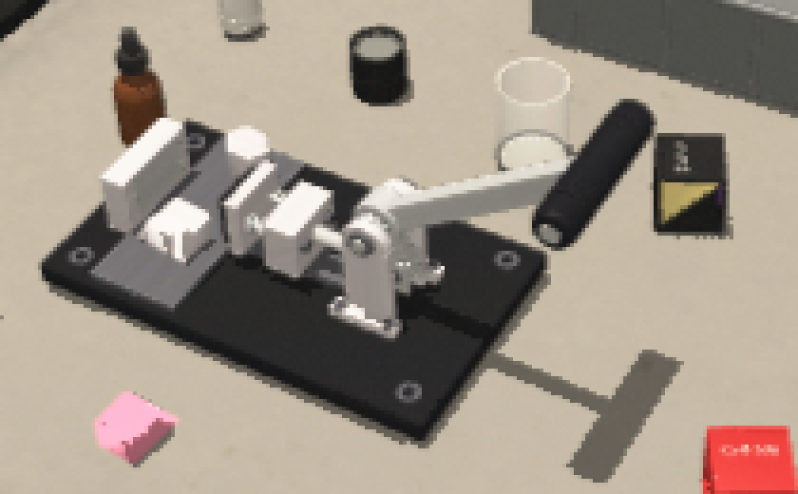

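The top crop shows the bar at the left of the seat (120,140) and the hex at the right (220,137). The cube is at (400,470), with its purple filter edge at the lower right (415,497), so it faces the robot and slightly -y. The side crop agrees. Now I'll measure positions.

```bash
cat > m.py <<'E'
from h import *
from scipy.optimize import least_squares
T=lambda u,v:(u/3.7+245-.37,v/3.7+180-.37)
S=lambda u,v:(u/3.8+200-.37,v/3.8+235-.37)
obs=[("top",T(53,70),(-60,105,16)),("top",T(252,64),(60,105,16)),("top",T(266,408),(60,-105,16)),("top",T(57,413),(-60,-105,16)),
("side",S(42,266),(-60,105,16)),("side",S(420,437),(-60,-105,16)),("side",S(548,256),(60,-105,16)),
("top",T(104,68),None),]
def X(p,q):
    c,s=np.cos(p[2]),np.sin(p[2]);return np.array([p[0]+c*q[0]-s*q[1],p[1]+s*q[0]+c*q[1],q[2]])
for sel in(("top",),("side",),("top","side")):
    o=[k for k in obs if k[2] and k[0] in sel]
    f=lambda p:np.concatenate([proj(n,X(p,q))-uv for n,uv,q in o])
    r=least_squares(f,[400,-150,-1.57]);print(sel,r.x,np.abs(r.fun).max())
p=r.x
print("handle ends pred",[proj("top",X(p,(s*40,-155,137)))for s in(-1,1)],"obs",T(67,471),T(227,466))
print("fence top front",[proj("top",X(p,(s*25,76,50)))for s in(-1,1)],"obs",T(104,83),T(191,82))
print("jaw top front",[proj("top",X(p,(s*14,30,55)))for s in(-1,1)],"obs",T(122,173),T(180,173))
img=cv2.imread("pics/top0.png")
def blobs(mask,z,name,n="top"):
    cs,_=cv2.findContours(mask,cv2.RETR_EXTERNAL,cv2.CHAIN_APPROX_NONE)
    for c in cs:
        if cv2.contourArea(c)<20: continue
        w=np.array([plane(n,q[0],z)[:2] for q in c],np.float32)
        (cx,cy),wh,a=cv2.minAreaRect(w);mm=cv2.moments(c);print(name,c.reshape(-1,2).mean(0),"rect",(round(cx,1),round(cy,1)),np.round(wh,1),round(a,1))
m=np.zeros(img.shape[:2],np.uint8);m[210:228,268:313]=(img[210:228,268:313].min(2)>160)*255
blobs(m,38,"offcut")
m[:]=0;m[290:325,338:370]=(img[290:325,338:370].max(2)<75)*255;blobs(m,36,"cube")
print("cube corners",*[plane("top",T(*q),36)[:2] for q in((358,465),(412,427),(441,488),(388,517))])
for q in((390,234),(455,232),(457,314),(396,319)):print("bin",plane("top",q,60)[:2])
c,s=np.cos(p[2]),np.sin(p[2])
for q in((120,140),(220,137)):
    w=plane("top",T(*q),38);d=w[:2]-p[:2];print("off jig",w,c*d[0]+s*d[1],-s*d[0]+c*d[1])
E
python3 m.py
```

```text
('top',) [ 593.362 -149.451   -1.569] 0.9745702449006899
('side',) [ 591.996 -148.669   -1.573] 0.8827193253455619
('top', 'side') [ 592.767 -149.165   -1.571] 1.251420035963406
handle ends pred [array([261.785, 308.106]), array([304.982, 306.402])] obs (262.7381081081081, 306.9272972972973) (305.98135135135135, 305.57594594594593)
fence top front [array([273.258, 205.203]), array([296.707, 204.329])] obs (272.7381081081081, 202.06243243243242) (296.2516216216216, 201.79216216216216)
jaw top front [array([278.524, 224.961]), array([291.856, 224.458])] obs (277.60297297297296, 226.38675675675677) (293.27864864864864, 226.38675675675677)
offcut [277.    217.324] rect (644.9, -130.5) [21.6 24.7] 87.8
offcut [303.84 216.2 ] rect (645.5, -188.0) [18.8 20.3] 44.4
cube [352.435 306.968] rect (447.6, -282.1) [35.9 36.2] 25.6
cube corners [ 451.064 -259.938] [ 471.142 -291.039] [ 436.489 -305.284] [ 421.661 -275.158]
bin [ 592.476 -367.056]
bin [ 591.489 -502.664]
bin [ 421.24 -489.35]
bin [ 416.101 -366.746]
off jig [ 644.931 -130.745   38.   ] -18.410837641111303 52.167510136389815
off jig [ 644.484 -188.683   38.   ] 39.526823305245905 51.709428890813776
```

```bash
cat >> h.py <<'E'
def st(msg=""):
    s=bot.get_state();print(msg,"t",round(s["t"],2),"tcp",s["tcp_pos"],"rpy",s["orientation"],"open",round(s["opening"],3),"F",s["contact_force"],flush=True)
E
python3 - <<'E'
from h import *
for y in(0,np.pi,np.radians(26.5),np.radians(26.5)-np.pi):
  for p in((645,-130.5,23),(448,-282,120),(430,-149,80)): print(round(y,2),p,solve_ik(p,[np.pi,0,y]))
bot.grip(0.55,40)
Y=np.pi
bot.move_ptp((645,-130.5,110),[np.pi,0,Y]);st("above bar")
cv2.imwrite("pics/a_side.png",imaging.capture("side"));cv2.imwrite("pics/a_top.png",imaging.capture("top"))
a=cv2.resize(cv2.imread("pics/a_side.png")[215:335,200:380],None,fx=3.3,fy=3.3,interpolation=3)
b=cv2.resize(cv2.imread("pics/a_top.png")[150:270,245:335],None,fx=3.3,fy=3.3,interpolation=3)[:a.shape[0]]
cv2.imwrite("pics/a.png",np.hstack([a[:,:500],b]))
E
```

```text
0 (645, -130.5, 23) [-0.312  0.71  -0.125  0.736  0.     2.83 ]
0 (448, -282, 120) [-0.701  0.392 -0.406  0.773  0.     2.44 ]
0 (430, -149, 80) [-0.496  0.328 -0.639  0.605  0.     2.646]
3.14 (645, -130.5, 23) [-0.312  0.71  -0.125  0.736  0.    -0.312]
3.14 (448, -282, 120) [-0.701  0.392 -0.406  0.773  0.    -0.701]
3.14 (430, -149, 80) [-0.496  0.328 -0.639  0.605  0.    -0.496]
0.46 (645, -130.5, 23) [-0.312  0.71  -0.125  0.736  0.     2.367]
0.46 (448, -282, 120) [-0.701  0.392 -0.406  0.773  0.     1.978]
0.46 (430, -149, 80) [-0.496  0.328 -0.639  0.605  0.     2.183]
-2.68 (645, -130.5, 23) [-0.312  0.71  -0.125  0.736  0.    -0.774]
-2.68 (448, -282, 120) [-0.701  0.392 -0.406  0.773  0.    -1.164]
-2.68 (430, -149, 80) [-0.496  0.328 -0.639  0.605  0.    -0.959]
above bar t 3.35 tcp [ 645.181 -129.532  110.199] rpy [ 3.141  0.    -3.14 ] open 0.551 F [ 0.155  0.612 -0.43 ]
```

View pics/a.png

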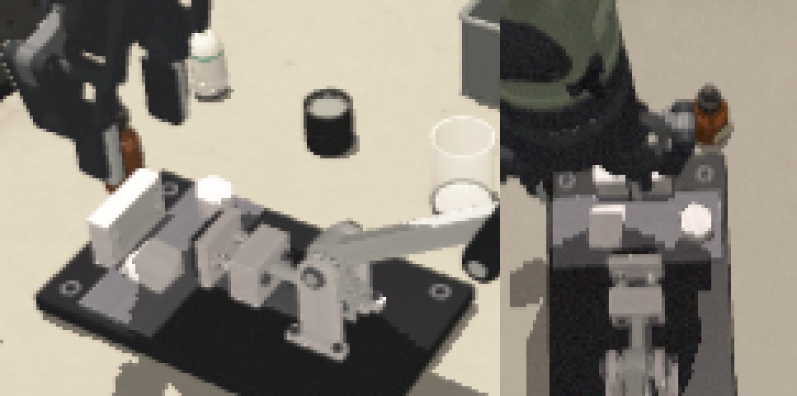

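The side crop shows the open fingertips at about (98,180) and (172,122), above and behind the bar at (155,262). I'll check this against the projection, then go down.

Run:
```python
from h import *
print(proj("side",(645.2,-129.5,110)),proj("side",(645.2,-129.5,118)),"obs 240.9 260.7")
Y=np.pi
print(bot.movel((645,-130.8,24),max_speed=120,threshold=8));st("down")
a=imaging.capture("side");cv2.imwrite("pics/b.png",cv2.resize(a[215:335,200:380],None,fx=3.3,fy=3.3,interpolation=3))
bot.grip(0,40);st("closed")
bot.movel((645,-130.8,120),max_speed=150);st("up")
```

```text
[240.693 260.562] [240.137 256.931] obs 240.9 260.7
False
down t 4.32 tcp [ 645.651 -130.98    24.712] rpy [-3.141  0.001 -3.142] open 0.553 F [-0.586 -0.25  -0.659]
closed t 4.72 tcp [ 645.751 -131.038   25.112] rpy [-3.141  0.002  3.142] open 0.221 F [-0.71   0.632  5.579]
up t 5.52 tcp [ 644.213 -130.558  118.918] rpy [ 3.141 -0.002  3.142] open 0.224 F [ 0.089 -0.121 -1.493]
```

View pics/b.png

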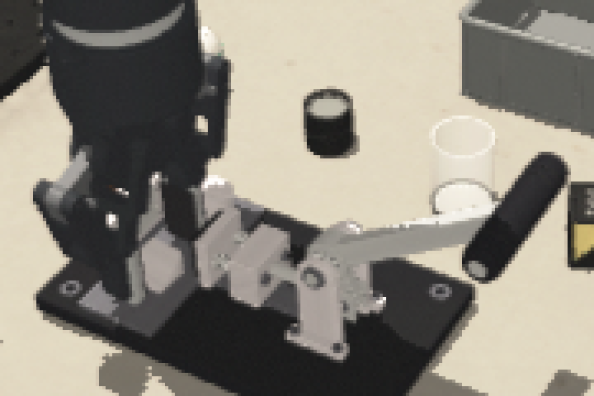

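Run:
```python
from h import *
D=[np.pi,0,np.pi]
print([ (round(v[0]),round(v[1])) for v in [plane("top",(423,274),3)]])
def drop(x):
    bot.move_ptp((x,-430,120),D);st("over bin");bot.movel((x,-430,50),max_speed=150);bot.grip(0.5);bot.movel((x,-430,120),max_speed=200)
drop(530)
bot.move_ptp((645,-188.4,110),D)
print(bot.movel((645,-188.4,25),max_speed=120,threshold=8));st("down")
bot.grip(0,40);st("closed");bot.movel((645,-188.4,120),max_speed=150);st("up")
drop(480);st("dropped")
bot.grip(0.7)
bot.move_ptp((448,-282,110),[np.pi,0,np.radians(26.5)-np.pi]);st("over cube")
a,b=imaging.capture("top"),imaging.capture("side")
a=cv2.resize(a[170:340,245:465],None,fx=2,fy=2);b=cv2.resize(b[190:360,200:440],None,fx=3.3,fy=3.3)[:,:790]
cv2.imwrite("pics/c.png",np.vstack([b[:380 if 0 else 300+40*0+ 0],b[300:420]]) if 0 else b);cv2.imwrite("pics/c_top.png",a)
```

```text
[(516, -440)]
over bin t 6.73 tcp [ 530.589 -428.669  119.695] rpy [ 3.141 -0.    -3.14 ] open 0.221 F [ 1.035  0.592 -0.399]
False
down t 10.11 tcp [ 645.568 -188.942   25.747] rpy [-3.141  0.001  3.141] open 0.502 F [-0.182  0.689 -0.521]
closed t 10.44 tcp [ 645.901 -188.773   26.375] rpy [-3.141  0.002 -3.142] open 0.218 F [-0.994 -0.682  5.84 ]
up t 11.22 tcp [ 644.29  -188.105  118.952] rpy [ 3.141 -0.002  3.142] open 0.217 F [-0.82  -0.409 -0.945]
over bin t 12.35 tcp [ 480.688 -428.999  119.705] rpy [ 3.141  0.    -3.14 ] open 0.218 F [ 0.199  0.027 -0.558]
dropped t 13.82 tcp [ 480.179 -430.268  120.558] rpy [-3.141  0.001  3.142] open 0.503 F [ 0.044  0.427 -0.727]
over cube t 14.79 tcp [ 448.48  -282.147  110.308] rpy [-3.14   0.    -2.679] open 0.702 F [ 0.798 -0.499  0.512]
```

View pics/c.png

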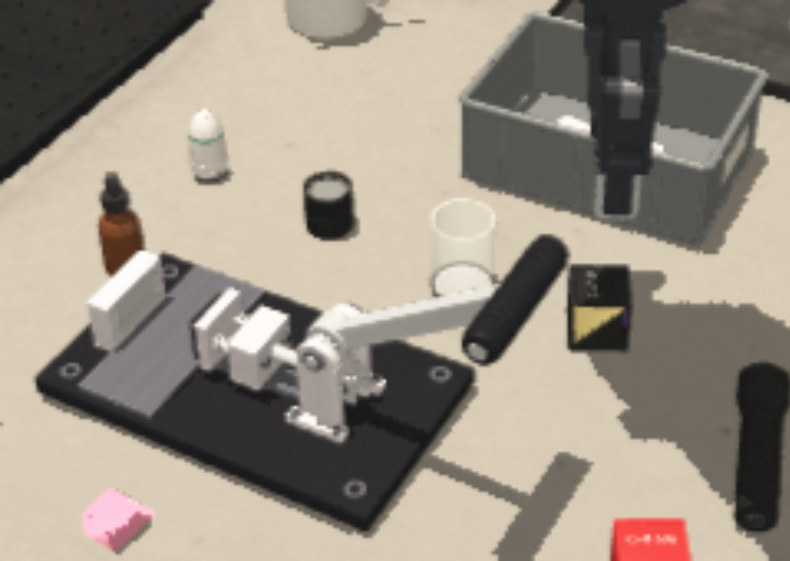

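Both offcuts are in the bin (bright bits at (575,125) and (650,150)), and the seat is empty. The cube is at (600,307) with a purple edge at (625,318). I'll cross-check its centre and yaw from this side view, then grasp.

Run:
```python
from h import *
P=[plane("side",(u/3.3+200-.35,v/3.3+190-.35),36)[:2] for u,v in((569,267),(630,266),(630,306),(569,306))]
P=np.array(P);print(P,P.mean(0),"edges yaw",np.degrees(np.arctan2(*(P[0]-P[1])[::-1])),np.degrees(np.arctan2(*(P[3]-P[2])[::-1])),np.linalg.norm(P[0]-P[1]),np.linalg.norm(P[1]-P[2]))
m=[plane("top",q,36)[:2] for q in ()]
img=cv2.imread("pics/top0.png");g=img[285:330,335:372].max(2)
m=(g<75).astype(np.uint8);c=max(cv2.findContours(m,0,1)[0],key=cv2.contourArea)
h=cv2.convexHull(c).reshape(-1,2)+[335,285];print(np.array([plane("top",q,36)[:2] for q in h]))
```

```text
[[ 471.75  -290.092]
 [ 441.751 -307.33 ]
 [ 428.455 -276.636]
 [ 457.953 -260.623]] [ 449.977 -283.67 ] edges yaw 29.881918262031988 28.49507545423472 34.59876706869509 33.45049639110141
[[ 469.134 -290.971]
 [ 466.976 -292.923]
 [ 443.775 -304.014]
 [ 441.723 -303.899]
 [ 437.704 -301.619]
 [ 431.973 -291.05 ]
 [ 424.465 -274.285]
 [ 426.58  -272.344]
 [ 449.585 -261.132]
 [ 455.77  -261.417]
 [ 457.754 -263.569]
 [ 461.648 -269.94 ]
 [ 469.297 -286.845]]
```

Run:
```python
from h import *
w=np.radians(27.5)-np.pi
bot.movel((449.3,-283,100),rot=[np.pi,0,w]);print(bot.movel((449.3,-283,7),max_speed=120,threshold=8));st("down")
bot.grip(0,30);st("closed")
bot.movel((449.3,-283,190),max_speed=200);st("up")
D=[np.pi,0,np.pi]
bot.move_ptp((645.8,-149.3,150),D);bot.movel((645.8,-149.3,70),max_speed=120);bot.dwell(.3);st("over nest")
a,b=imaging.capture("top"),imaging.capture("side")
cv2.imwrite("pics/d_top.png",a);cv2.imwrite("pics/d_side.png",b)
a=cv2.resize(a[190:270,245:330],None,fx=4.5,fy=4.5,interpolation=3);b=cv2.resize(b[230:320,205:295],None,fx=4,fy=4,interpolation=3)
cv2.imwrite("pics/d.png",np.hstack([b,a]));print(a.shape,b.shape)
```

```text
False
down t 16.07 tcp [ 449.788 -283.392    7.568] rpy [-3.141  0.    -2.662] open 0.7 F [0.51  1.283 0.324]
closed t 16.42 tcp [ 450.014 -283.599    7.957] rpy [-3.14   0.001 -2.662] open 0.394 F [-0.593 -0.579  6.066]
up t 17.48 tcp [ 448.614 -282.396  188.877] rpy [ 3.14  -0.001 -2.662] open 0.393 F [ 0.084  0.293 -0.716]
over nest t 19.55 tcp [ 646.215 -149.39    70.682] rpy [-3.141  0.001 -3.141] open 0.389 F [ 0.307 -0.395  0.375]
(360, 382, 3) (360, 360, 3)
```

View pics/d.png

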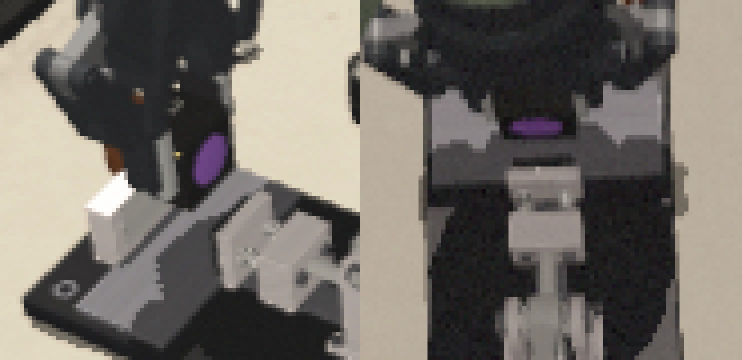

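The filter (side crop (211,160), top crop (537,127)) faces the jaw. I'll triangulate it and check the jaw edge.

Run:
```python
from h import *
def pur(f):
    i=cv2.cvtColor(cv2.imread(f),cv2.COLOR_BGR2HSV);m=cv2.inRange(i,(125,80,50),(160,255,255))
    n,l,s,c=cv2.connectedComponentsWithStats(m);k=1+s[1:,4].argmax();print(s[k]);return c[k]
a,b=pur("pics/d_top.png"),pur("pics/d_side.png");print(a,b,tri(a,b),"expect ~ 629.2 -149.4 80.8")
print("top ray at z80.8",plane("top",a,80.8),"side",plane("side",b,80.8))
print("jaw front top edge",plane("top",(286,227),55),"exp x 622.8")
i=cv2.imread("pics/top0.png")
# column profile in the middle of seat between offcuts, and beyond the jaw
print(i[194:240,288].max(1))
j=cv2.imread("pics/d_side.png")
# jaw front top corners in side crop
for q in((258,192),(280,202),(218,240)):print(plane("side",(q[0]/4+205-.37,q[1]/4+230-.37),55))
```

```text
[278 216  12   5  42]
[253 263   9  14  87]
[283.643 217.833] [256.966 269.402] (array([ 628.765, -148.51 ,   82.487]), np.float64(0.7164770353101632)) expect ~ 629.2 -149.4 80.8
top ray at z80.8 [ 629.66  -148.229   80.8  ] side [ 629.641 -150.05    80.8  ]
jaw front top edge [ 617.68  -150.764   55.   ] exp x 622.8
[172 172 172 122 184 226 236 236 237 237 172  99 104 103  98  71  67 111
 127 129 125 125 125 127 124 126 128 126 128 127  96  55  46 217 235 239
 177 110 113 122  92  66  85 218 238 237]
[ 616.867 -165.121   55.   ]
[ 604.502 -164.317   55.   ]
[ 614.558 -131.082   55.   ]
```

Everything is consistent to about 1 mm: the filter is at x≈629.6, and the rubber front is at row ≈224.3, which gives x≈623. I'll place it now.

Run:
```python
from h import *
print(bot.movel((645.8,-149.3,32),max_speed=100));st()
print(bot.movel((645.8,-149.3,25.5),max_speed=15,threshold=4));st("touch")
bot.grip(0.6);bot.dwell(.2);st("released")
bot.movel((645.8,-149.3,150),max_speed=150)
bot.grip(0)
bot.move_ptp((450,-149.3,200),[np.pi,0,np.pi]);st("over handle")
a,b=imaging.capture("top"),imaging.capture("side")
cv2.imwrite("pics/e_top.png",a);cv2.imwrite("pics/e_side.png",b)
a=cv2.resize(a[190:270,245:330],None,fx=4.5,fy=4.5,interpolation=3);b=cv2.resize(b[230:320,205:305],None,fx=4,fy=4,interpolation=3)
cv2.imwrite("pics/e.png",np.hstack([b,a]))
```

```text
False
 t 20.18 tcp [ 645.577 -149.221   31.65 ] rpy [ 3.141 -0.001 -3.142] open 0.393 F [-0.174 -0.268  0.054]
True
touch t 20.56 tcp [ 646.583 -149.579   28.009] rpy [-3.141  0.002  3.142] open 0.394 F [ 0.412 -0.465  3.753]
released t 21.07 tcp [ 645.308 -149.105   26.456] rpy [ 3.141 -0.001 -3.142] open 0.599 F [ 0.366 -0.426 -0.513]
over handle t 23.41 tcp [ 451.44  -149.886  200.51 ] rpy [-3.141  0.002  3.142] open 0.0 F [ 0.211 -0.192  0.067]
```

View pics/e.png

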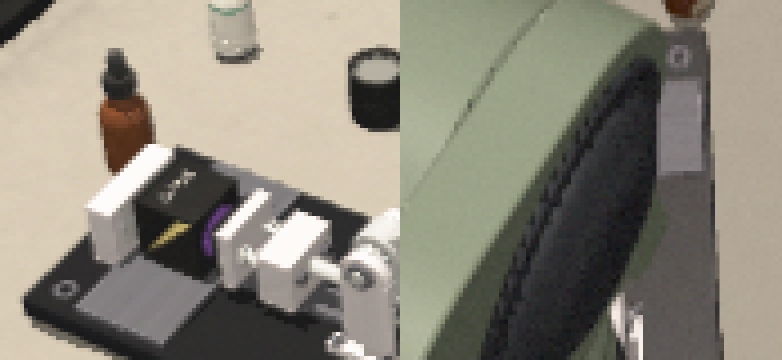

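The cube stands upright on the seat, with its filter (213,228) facing the jaw and a small gap to the jaw. I'll check its position numerically and begin pressing the lever along its arc.

Run:
```python
from h import *
P=np.array([plane("side",(u/4+205-.37,v/4+230-.37),56)[:2] for u,v in((138,190),(183,152),(238,180),(200,220))]);print(P,P.mean(0))
def tgt(th,dz=0):
    f=.6-th;return (540.8-125*np.cos(f),-149.3,76+125*np.sin(f)+dz)
bot.movel(tgt(0,15),max_speed=150)
print("touch",bot.movel(tgt(0,-6),max_speed=40,threshold=2));st()
for th in(.1,.2,.3,.4,.5,.56):
    bot.movel(tgt(th),max_speed=50);st(th)
bot.dwell(.2);st()
b=imaging.capture("side");cv2.imwrite("pics/f_side.png",b)
cv2.imwrite("pics/f.png",cv2.resize(b[215:345,205:400],None,fx=4,fy=4,interpolation=3))
```

```text
[[ 664.201 -139.695]
 [ 661.84  -170.396]
 [ 628.645 -166.595]
 [ 628.22  -136.911]] [ 645.726 -153.399]
touch True
 t 24.4 tcp [ 437.289 -149.513  142.624] rpy [-3.141 -0.001  3.141] open -0.002 F [ 0.785 -1.843  1.507]
0.1 t 24.74 tcp [ 430.514 -149.192  135.719] rpy [-3.142 -0.001  3.141] open -0.0 F [-1.203 -0.094  2.623]
0.2 t 25.14 tcp [ 425.265 -149.261  124.374] rpy [-3.141 -0.001  3.141] open 0.0 F [ 0.132 -0.223  2.429]
0.3 t 25.54 tcp [ 421.012 -149.3    112.634] rpy [-3.141 -0.001  3.141] open 0.001 F [-0.711 -0.236  3.271]
0.4 t 25.94 tcp [ 417.976 -149.336  100.524] rpy [-3.141 -0.001  3.141] open -0.0 F [-0.654 -0.259  2.906]
0.5 t 26.34 tcp [ 416.222 -149.359   88.253] rpy [-3.141 -0.001  3.142] open 0.001 F [-0.82   0.004  4.557]
0.56 t 26.64 tcp [ 415.942 -149.353   81.104] rpy [-3.141 -0.001 -3.142] open -0.0 F [-0.837  0.044  4.361]
 t 26.84 tcp [ 415.942 -149.374   81.255] rpy [-3.141 -0.001  3.142] open -0.002 F [-0.356 -0.503  4.166]
```

View pics/f.png

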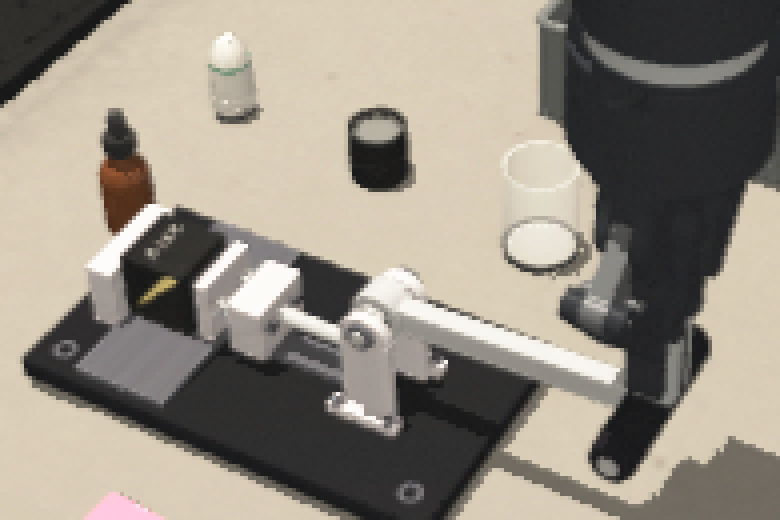

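The jaw is seated on the cube and the lever is nearly level. Next I'll measure the handle height from its end cap, which is at crop (607,466).

```bash
cat > lv.py <<'E'
from h import *
def lev(uv,y=-109.2):
    p,d=ray("side",uv);q=p+d*(y-p[1])/d[1];return q,"theta",.6-np.arctan2(q[2]-66,540.8-q[0])
E
python3 - <<'E'
from lv import *
print("released ref",lev((549/3.8+200-.37,236/3.8+235-.37)))
print("now",lev((607/4+205-.37,466/4+215-.37)))
def tgt(th):
    f=.6-th;return (540.8-125*np.cos(f),-149.3,76+125*np.sin(f))
t=tgt(.605);bot.movel((t[0],t[1],t[2]-.4),max_speed=30);bot.dwell(.5);st()
b=imaging.capture("side");cv2.imwrite("pics/g_side.png",b)
cv2.imwrite("pics/g.png",cv2.resize(b[215:345,205:400],None,fx=4,fy=4,interpolation=3))
E
```

```text
released ref (array([ 437.294, -109.2  ,  139.324]), 'theta', np.float64(-0.016343879911445813))
now (array([ 415.431, -109.2  ,   76.582]), 'theta', np.float64(0.5157895240801891))
 t 27.74 tcp [ 415.944 -149.359   75.052] rpy [-3.141 -0.    -3.142] open 0.002 F [-0.026 -0.632  5.541]
```

View pics/g.png

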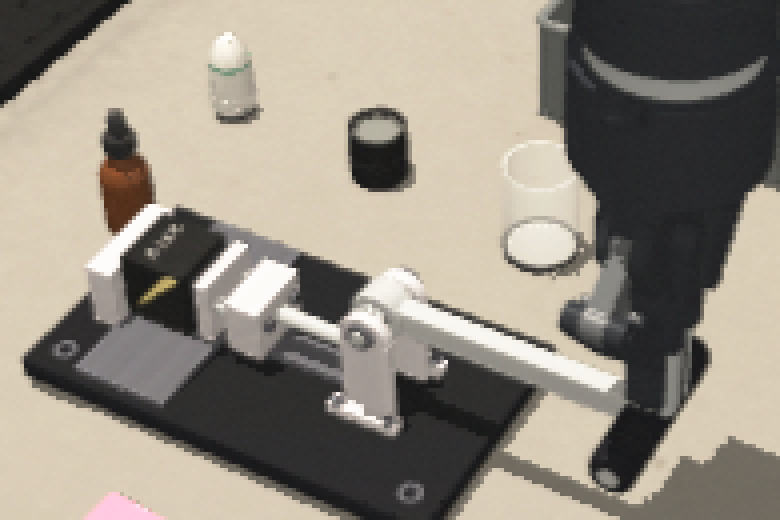

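Run:
```python
from lv import *
for f,(u,v) in(("side0",(344.5,297)),("f_side",(356.5,331.3)),("g_side",(356.5,334.5))):
    i=cv2.imread(f"pics/{f}.png").min(2).astype(int);u0,v0=int(u)-5,int(v)-5
    w=i[v0:v0+12,u0:u0+12];print(f);print(w)
```

```text
side0
[[153  63  27  23  27  32  34  37  39  39  34  31]
 [152  31  26  26  28  27  28  28  33  37  35  32]
 [150  24  40  99 157  87  44  26  28  29  31  28]
 [151  51  57 119 127 121 110  65  24  26  27  26]
 [155  83  51 104 121 123 122 111  76  24  27  28]
 [168 153  90  87 121 121 123 115  69  24  23  25]
 [170 168 148  61  71 104 122 114  47  22  24  32]
 [144 167 168 152  85  41  48  44  27  24  47 109]
 [ 68  96 117 141 162 149  85  55  66 110 159 162]
 [ 42  46  55  66 111 164 160 160 160 162 167 167]
 [ 40  41  41  40  71 140 167 167 167 167 167 166]
 [ 40  41  40  34  63 137 167 167 167 167 166 166]]
f_side
[[183 168  51  41  41  29  27  26  27  24  29  24]
 [176 135  33  32  34  28  28  28  27  26  25  27]
 [169  74  31  26  29  28  26  28  28  28  26  26]
 [168  62  26  54  92  52  48  27  27  27  30  26]
 [171  92  43  91 130 128 119  69  26  28  29  25]
 [184 160  42  94 131 133 133 121  70  26  28  24]
 [184 172  92  69 133 133 135 128  94  25  29  28]
 [183 183 167  94  68 116 132 126  72  27  27  35]
 [184 185 184 172 129  68  53  51  34  27  51 120]
 [183 183 183 182 180 168 131  95  74 121 177 179]
 [129 184 183 183 182 181 178 177 174 176 183 183]
 [100 111 111 130 184 185 184 183 182 182 182 182]]
g_side
[[176 134  41  37  45  49  27  28  27  29  26  24]
 [171 100  30  32  33  31  29  25  27  28  26  26]
 [170  66  29  29  30  27  27  29  27  26  25  26]
 [172  92  33  53  82  92  48  29  27  26  26  25]
 [172  96  54 108 129 131 119  71  27  28  25  26]
 [183 163  45  97 133 133 134 120  70  29  28  25]
 [184 175 124  60 114 133 134 129  93  29  25  27]
 [129 183 172 128  71  79 110 104  56  26  24  50]
 [101 111 109 122 165  93  45  43  31  25  50 119]
 [ 98  97  98 100 109 119 169 138 131 120 173 177]
 [ 97  98  97  97  98 100 110 103 123 180 184 182]
 [ 98  97  96  95  97  97  98  98 100 111 130 185]]
```

Run:
```python
from lv import *
for q in((344.3,296.4),(356.6,331.6),(356.6,334.4)): print(lev(q),"cap at -107:",lev(q,-107.)[2])
for th in(0,.5,.53,.56,.58,.6,.62):
    f=.6-th;print(th,proj("side",(540.8-125*np.cos(f),-109.2,66+125*np.sin(f))))
```

```text
(array([ 436.979, -109.2  ,  140.153]), 'theta', np.float64(-0.020221527677080853)) cap at -107: -0.030288910914840206
(array([ 415.032, -109.2  ,   75.737]), 'theta', np.float64(0.5227374110006844)) cap at -107: 0.5021377862893582
(array([ 414.855, -109.2  ,   69.484]), 'theta', np.float64(0.5723482380965659)) cap at -107: 0.5510194909274357
0 [343.881 298.001]
0.5 [355.828 330.051]
0.53 [355.954 331.785]
0.56 [356.014 333.486]
0.58 [356.018 334.6  ]
0.6 [355.992 335.699]
0.62 [355.938 336.782]
```

Run:
```python
from h import *
s=bot.get_state()["tcp_pos"]
bot.movel((415.9,-149.3,74.6),max_speed=20);bot.dwell(.5);st("final")
cv2.imwrite("pics/z.png",cv2.resize(imaging.capture("side"),None,fx=1.2,fy=1.2))
bot.sign_off()
```

```text
final t 28.54 tcp [ 415.921 -149.339   74.604] rpy [-3.141 -0.001 -3.142] open 0.002 F [ 0.251 -0.571  4.255]
the job is handed in; nothing more can be done
```

View pics/z.png

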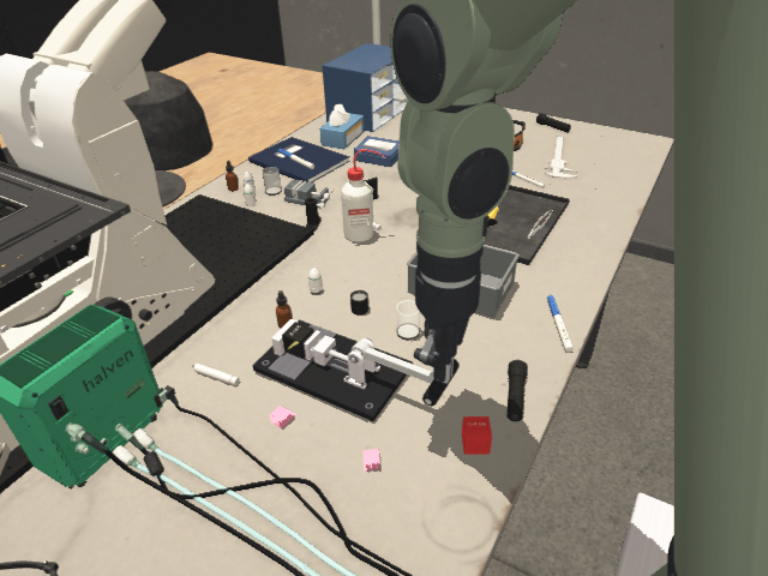

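I put both offcuts in the bin and stood the cube on the seat with its filter facing the jaw. Then I let go of it, pressed the lever level with the closed fingertips, and handed the job in at 28.5 s, still holding the lever.

- **Cube:** Just before lowering, the filter triangulated to within about 1.5 mm of where I expected it. After release, the cube's centre along the jig's y read within 1 mm of the nest. Across the jig (x), a rough corner reading put it about 4 mm off. That disagrees with the gripper position at release (within 0.5 mm) and I did not resolve it. The last pictures show the cube upright between the jaw and the fence.
- **Lever:** The lever angle is less certain. From the fingertip height it is about 0.61 rad. The handle's end cap, measured 0.5 mm higher just before the final nudge, gave 0.57 rad uncorrected. Corrected for the camera offset seen with the lever released, it gave about 0.60 rad. The push was 4–5 N, close to the stated 5 N at level.
- **First contact:** The fingertips registered the handle about 4 mm lower than predicted. I put this down to the weak starting force on the handle, but did not test it.
- **Other things:** The bystanders and the pink and red look-alikes that the last picture shows look undisturbed.

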